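Seat the die plate, then hold the die cap bore-up for loading

TASK

Lower the brass die plate over the two guide pins of the dark steel die base until it rests flush on the base, and let go of it. Then pick up the blue die cap that lies on its side, find which end has the blind bore, turn the cap bore-up and finish while still holding it upright in the gripper over the middle of the seated plate, a good 5 cm above the plate's black lug, so that a sample can be loaded. Leave the dishes, mortar, beaker, spatula and jar where they are.

Things in the scene. Friction and masses are not known exactly. Their poses are not given: they have to be found in the camera images.
- die_base: Fixed dark steel base of a pellet die set, 100 (x) by 160 (y) by 20 mm high, origin at the centre of its underside on the bench, z up. Two steel guide pins of 10 mm diameter stand on its top face at y = -55 and +55 mm (x = 0), 26 mm tall, the last 4 mm tapered to 6 mm. Its place and yaw vary.
- die_plate: Loose brass die plate lying flat on the bench, 80 (x) by 140 (y) by 10 mm thick, 0.4 kg, origin at the centre of its underside, z up. Two 13 mm through holes at y = -55 and +55 mm (x = 0) fit the guide pins; it fits either way round. A black lifting lug, 14 mm thick (along x), 50 mm long (along y) and 30 mm tall, stands on the middle of its top (from 10 to 40 mm above the origin). Seated, its origin is 20 mm above that of the base and the pins stand 16 mm above its top face.
- die_cap: Loose blue aluminium die cap, a square bar 36 by 36 mm and 56 mm long, about 0.17 kg, lying on one of its long sides on the bench, origin at its very centre (18 mm above the bench). Its own x axis runs along its length and points to the end with the blind bore (20 mm diameter, 34 mm deep, open); the other end is plain and closed, the four sides are alike. At the start x is level and may point any way; bore-up means x points up.
- scorifiers: Bystander: stack of three white porcelain dishes, 64 mm across, 42 mm high, origin at the centre of its underside.
- mortar: Bystander: pink agate mortar, 88 mm across, 42 mm high, origin at the centre of its underside.
- beaker: Bystander: clear glass beaker with a spout, 73 mm across, 90 mm high, origin at the centre of its underside.
- spatula: Bystander: stainless spatula, 165 mm long and 14 mm wide, 8 mm thick, lying flat along its own x on the robot's side of the die base, origin under its middle.
- jar: Bystander: amber jar with a black cap, 56 mm across, 85 mm high, origin at the centre of its underside.
Not all that is in view belongs to the job. There is more than one size of the die_cap; the job needs the largest.

How it is judged:
By the outcome, as a careful person would: the job done as asked, in the order asked, and still so for the second after the job is handed in, while the arm keeps its last pose, push and grip.
It also fails if it takes over 56 s, if anything falls off the work surface, if the arm or the gripper's body presses on something with over 40 N, if the wrist force passes 120 N, or if a joint passes its speed limit or range.

ROBOT

A 6-joint arm with a two-finger parallel gripper is mounted at the origin on the work surface. World frame = base frame: x ahead of the robot, y to its left, z up, the work surface at z = 0. Lengths are in m, angles in rad, forces in N, time in s.
With the tool pointing down it reaches from about 0.375 to 0.975 m from the base axis. Payload 3.8 kg.
Tool frame: the origin (TCP) lies midway between the tips of the shut fingers; the grasp point (between the pads) lies 19 mm behind it; x points along the fingers, z is the direction in which the jaws open and shut, and the axes are right-handed (so a half turn about x gives the same grasp; the last joint's range is limited). The gripper opens to 85 mm and grips with 20 to 120 N. Pads are 22 mm wide; open, the fingers measure 114 mm over their backs; the gripper's body (76 mm by 85 mm) begins 54 mm behind the grasp point. The pads swing forward as they close: fully open they stand 13 mm farther back than shut.
Start: joints at [1.11, 0.264, 1.604, -0, 1.274, -0.037], TCP at [0.278, 0.615, 0.231] pointing down, gripper open.
Joint ranges: [-2.63, 2.63], [-0.94, 2.18], [0.31, 2.57], [-1.31, 4.45], [0, 2.66], [-2.55, 2.55]. Speed limits (rad/s): [2.57, 2.57, 3.14, 3.14, 3.14, 3.14].

INTERFACE

Orientations are given as a rotation vector (axis times angle).
In Python, from workcell import * gives the robot as it stands. The module is installed in compiled form; this text tells all that it offers.
- The arm moves only by the tool carry_out, never from a script. Its arguments are lists of equal length, an entry for each row: "offset": the shift along the tool's x, y, z in cm, a list of three; "delta_rot": the turn, a rotation vector about the tool's x, y, z in degrees, a list of three. A call has exactly 5 rows; each row shifts and turns the commanded pose from where the row before left it, along the tool's axes as they then stand; what a row does not reach is not made up. A row lasts 1/12 s, in which the tool goes at most 41.7 mm and 7.16 degrees, less where a joint would pass 70% of its speed; a pose out of reach is approached as far as the arm can. A call is refused whole if a number of a shift passes 4.17 or a number of a turn 7.16, either way. A call with a gripper value outside its range is refused whole. "fingers" is the opening, from -1 (shut) to 1 (fully open), set as the call begins (left out, the last holds). The fingers move at their own pace and stop on an object; "newtons" is the grip in N (left out, the last holds). Time passes only in rows, so rows that do not move let the fingers close, or fill a call up. It gives the time, the measured TCP pose, the force and the opening at its end, in the units of the state.
- read_state(): the state, without advancing time (a new reading comes with each control period).
- read_camera(name): name is "scene" or "top" or "wrist"; returns (picture, depth): 480x640x3 uint8, red, green, blue; 480x640 float32, m along the optical axis (not along the pixel's ray), 0 where there is no reading.
- get_calibration(name): a dict with "fx", "fy", "cx", "cy" (pixels), "R" (3x3) and "t" (3): a world point X has camera coordinates R X + t; the wrist camera has in their place "mount" (4x4, takes a point from camera to tool coordinates, whose origin is the TCP and whose axes are the tool frame's). Camera axes: x right, y down, z forward; pixel columns grow to the right and rows downward; lengths in m; the calibration is good to about 2 mm. A picture is of the moment at which its call begins: read the wrist's pose just before it. get_calibration takes no time and is no camera call.
- finish_job(): hands the job in, once; it reports no verdict.
The state is a dict: "time": time; "q": joint angles; "joint_vel": joint speeds; "joint_torque": joint torques, N m; "tool_pos": TCP position; "tcp_rot": TCP orientation; "wrist_force": force on the tool from outside, world axes, zero at the start; "torque": the same for the moment, N m; "width": opening from 0.0 (shut) to 1.0 (fully open).
Only numpy, scipy, OpenCV 4.12 (cv2) and the standard library are available. Lean on these libraries where they do the work, as an engineer would, in place of code of your own. Each camera call takes 0.05 s, during which the arm holds its last target. There are 200 camera calls.

## Working session

There is one attempt and no reset: what is moved stays moved. The work goes in short steps, Python scripts to look and compute and a tool call to move; the robot and the scene stay as the last step left them, time stands still between calls to the robot, and variables do not carry over. Pictures are saved under pics/ and viewed, about 8 in all and at most 12, crops included, and the job is handed in when it is done.

Besides the shell and the picture viewer there is one more tool, called after "Request:" by a JSON object that holds its "name" and its "arguments". carry_out: Moves the arm, as the interface text tells. Its arguments: {"type":"object","properties":{"offset":{"type":"array"},"delta_rot":{"type":"array"},"fingers":{"type":"number"},"newtons":{"type":"number"}},"required":["offset","delta_rot"]}

```bash
mkdir -p pics; cat > h.py <<'E'
from workcell import *
import numpy as np, cv2
from scipy.spatial.transform import Rotation as Ro
def cam(name):
    s=read_state(); im,d=read_camera(name); c=get_calibration(name)
    K=np.array([[c['fx'],0,c['cx']],[0,c['fy'],c['cy']],[0,0,1]])
    if name=='wrist':
        T=np.eye(4); T[:3,:3]=Ro.from_rotvec(s['tcp_rot']).as_matrix(); T[:3,3]=s['tool_pos']
        M=T@np.array(c['mount'])
    else:
        M=np.eye(4); R=np.array(c['R']); M[:3,:3]=R.T; M[:3,3]=-R.T@np.array(c['t'])
    return im,d,K,M
def plane(uv,z,K,M):
    uv=np.atleast_2d(uv).astype(float)
    r=(M[:3,:3]@np.linalg.inv(K)@np.c_[uv,np.ones(len(uv))].T).T
    s=(z-M[2,3])/r[:,2]; return M[:3,3]+r*s[:,None]
def pts(d,K,M):
    v,u=np.mgrid[:480,:640]
    p=np.stack([(u-K[0,2])/K[0,0]*d,(v-K[1,2])/K[1,1]*d,d],-1)
    return p@M[:3,:3].T+M[:3,3]
def save(n,im): cv2.imwrite('pics/'+n,cv2.cvtColor(im,cv2.COLOR_RGB2BGR))
def tool(): 
    s=read_state(); return np.array(s['tool_pos']),Ro.from_rotvec(s['tcp_rot']).as_matrix(),s
E
python3 - <<'E'
from h import *
for n in('scene','top'):
    im,d,K,M=cam(n); save(n+'0.png',im); np.savez(n+'0.npz',im=im,d=d,K=K,M=M); print(n,M.round(3).tolist(),K[0,0],d[d>0].min(),d.max())
p,R,s=tool(); print(p,R.round(3),s)
print(get_calibration('wrist'))
E
```

```text
scene [[-0.911, 0.34, -0.235, 0.819], [0.413, 0.732, -0.541, 0.524], [-0.012, -0.59, -0.808, 0.833], [0.0, 0.0, 0.0, 1.0]] 434.3977876512657 0.70103705 3.0070221
top [[-0.007, -0.992, 0.123, 0.483], [-1.0, 0.007, 0.007, 0.024], [-0.008, -0.123, -0.992, 0.957], [0.0, 0.0, 0.0, 1.0]] 443.34709866363113 0.8335599 1.043714
[0.27729107 0.6146881  0.2300586 ] [[-0.001 -0.912  0.411]
 [-0.002  0.411  0.912]
 [-1.     0.    -0.002]] {'time': 0.1, 'q': array([ 1.11008739e+00,  2.64719299e-01,  1.60523738e+00,  2.60830166e-08,
        1.27370640e+00, -3.69261750e-02]), 'joint_vel': array([-0.00026566, -0.00136484, -0.00340058,  0.00089958,  0.00162365,
        0.00023371]), 'joint_torque': array([ 1.90625829e-04, -5.16708362e+01, -3.68590093e+01, -2.24471078e-04,
        6.31684190e-03,  1.03896301e-05]), 'tool_pos': array([0.27729107, 0.6146881 , 0.2300586 ]), 'tcp_rot': array([-0.89272973,  1.3822061 ,  0.89099004]), 'wrist_force': array([ 0.23978778, -0.14656428, -0.00882015]), 'torque': array([-0.01973899, -0.0002719 ,  0.00125981]), 'width': 1.0036605161661822}
{'fx': 383.68871576463835, 'fy': 383.68871576463835, 'cx': 319.15069480866663, 'cy': 240.4761631112727, 'mount': array([[ 1.63933494e-04, -3.20729073e-01,  9.47170964e-01,
        -1.43326208e-01],
       [-1.06689171e-04, -9.47170977e-01, -3.20729059e-01,
         8.27056157e-02],
       [ 9.99999981e-01, -4.84746492e-05, -1.89491367e-04,
         6.17547035e-05],
       [ 0.00000000e+00,  0.00000000e+00,  0.00000000e+00,
         1.00000000e+00]])}
```

View pics/scene0.png

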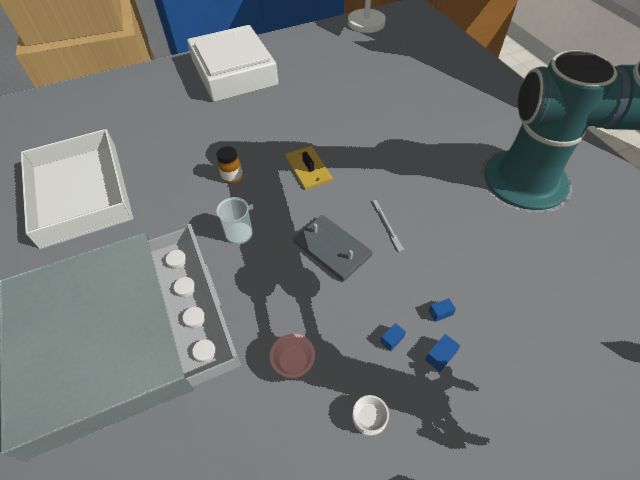

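View pics/top0.png

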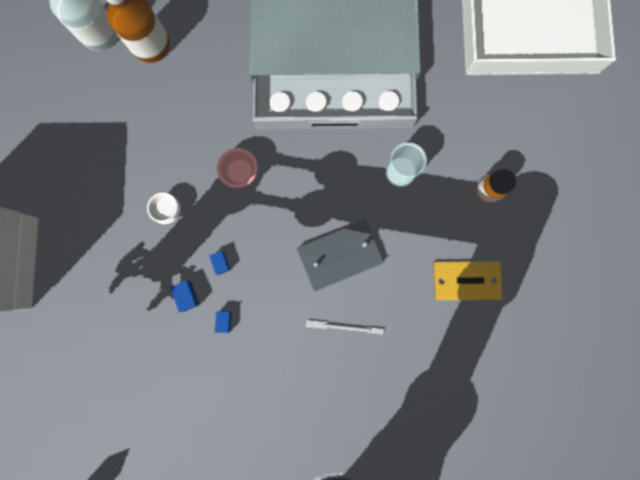

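Top view: brass plate at (468,281), die base at (341,256) with pins (319,261) and (368,241). There are three blue blocks, at (185,296), (219,262) and (223,322); the one at (185,296) looks largest. I'll measure and enlarge them.

```bash
python3 - <<'E'
from h import *
def comps(im,lo,hi,amin):
    h=cv2.cvtColor(im,cv2.COLOR_RGB2HSV); m=cv2.inRange(h,lo,hi)
    cs,_=cv2.findContours(m,cv2.RETR_EXTERNAL,cv2.CHAIN_APPROX_NONE); return [c[:,0] for c in cs if cv2.contourArea(c)>amin]
def rect(c,z,K,M):
    w=plane(c,z,K,M)[:,:2].astype(np.float32)*1000; r=cv2.minAreaRect(w); return np.round(r[0],1),np.round(r[1],1),round(r[2],1)
z=np.load('top0.npz'); im,d,K,M=z['im'],z['d'],z['K'],z['M']; P=pts(d,K,M)
for c in comps(im,(15,120,80),(35,255,255),300): print('plate',c.mean(0),rect(c,.010,K,M))
for c in comps(im,(105,150,40),(125,255,255),100):
    m=np.zeros((480,640),np.uint8);cv2.drawContours(m,[c[:,None]],-1,1,-1); zz=np.percentile(P[m>0][:,2],60)
    print('blue',c.mean(0).round(),'z',zz.round(4),rect(c,zz,K,M))
# base by height
m=((P[...,2]>.014)&(P[...,2]<.03)&(d>0)).astype(np.uint8); m[:210]=0;m[300:]=0;m[:,:285]=0;m[:,400:]=0
ys,xs=np.nonzero(m); print('base',rect(np.c_[xs,ys],.02,K,M))
m2=(P[...,2]>.032)&(d>0); m2[:210]=0;m2[300:]=0;m2[:,:285]=0;m2[:,400:]=0
n,l,st,ce=cv2.connectedComponentsWithStats(m2.astype(np.uint8)); print('pins',st[1:].tolist(),[plane(c,.042,K,M).round(4).tolist() for c in ce[1:]])
a=cv2.resize(im[230:350,150:270],(480,480),interpolation=3)
z=np.load('scene0.npz'); b=cv2.resize(z['im'][285:380,370:480],(320*110//95,320),interpolation=3)
b=cv2.resize(z['im'][290:380,370:480],None,fx=4,fy=4,interpolation=3)
o=np.zeros((480,480+b.shape[1],3),np.uint8)[:, :800]; o[:,:480]=a; o[:min(480,b.shape[0]),480:]=b[:, :320] if 0 else cv2.resize(b,(320,b.shape[0]))
save('crop1.png',o)
E
```

```text
plate [467.24378109 280.42288557] (array([ 506.4, -278.4]), array([140.7,  80.2]), 89.6)
plate [128.76923077  20.35897436] (array([1103.7,  471.5]), array([89.5, 92.4]), 2.4)
blue [223. 321.] z 0.0274 (array([424.8, 234.8]), array([29.1, 40.7]), 89.7)
blue [184. 296.] z 0.0357 (array([477.9, 314.4]), array([56.1, 42.9]), 25.0)
blue [219. 262.] z 0.0276 (array([547.2, 245.3]), array([43.5, 28.4]), 19.6)
base (array([561.3,  -7.4]), array([ 99.8, 159.6]), 21.8)
pins [[362, 242, 5, 5, 21], [313, 262, 5, 5, 19]] [[[0.5811, -0.0582, 0.042]], [[0.5407, 0.0435, 0.042]]]
```

View pics/crop1.png

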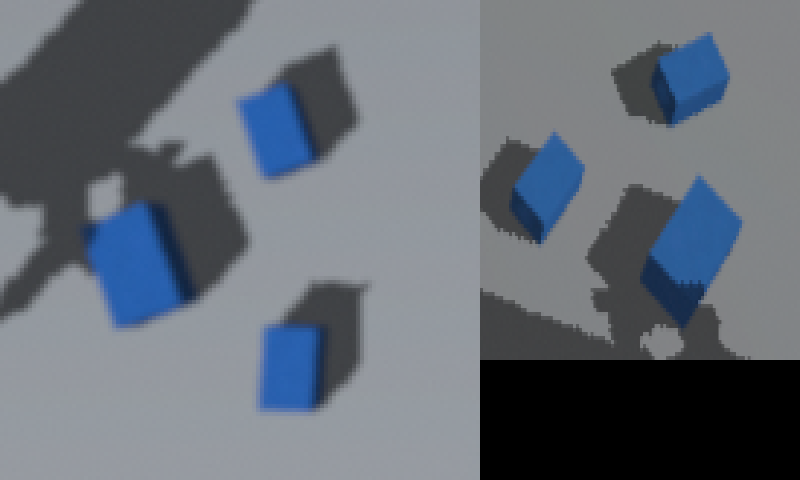

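The block at top (185,296) is the largest: 56×~40 mm with its top at 36 mm, against ~41×29 mm for the other two. Its bore end isn't clear from here, so I'll inspect it later with the wrist camera. First the plate: turn the jaws to world x, then travel over.

Request:
{"name": "carry_out", "arguments": {"offset": [[0, 0, 0], [0, 0, 0], [0, 0, 0], [0, 0, 0], [0, 0, 0]], "delta_rot": [[6.6, 0, 0], [6.6, 0, 0], [6.6, 0, 0], [6.6, 0, 0], [6.6, 0, 0]], "fingers": 1}}

```text
time: 0.52
tool_pos: [0.2774, 0.6149, 0.2305]
tcp_rot: [-0.444, 1.526, 0.442]
wrist_force: [-0.2, 0.3, 0.2]
width: 0.997
```

Request:
{"name": "carry_out", "arguments": {"offset": [[0, 0, 0], [0, 0, 0], [0, 0, 0], [0, 0, 0], [0, 0, 0]], "delta_rot": [[6.6, 0, 0], [6.6, 0, 0], [6.6, 0, 0], [6.6, 0, 0], [6.6, 0, 0]]}}

```text
time: 0.93
tool_pos: [0.2774, 0.6149, 0.2305]
tcp_rot: [0.007, 1.571, -0.009]
wrist_force: [0.5, -0.2, -0.7]
width: 1.001
```

Request:
{"name": "carry_out", "arguments": {"offset": [[0, -3.57, 0.9], [0, -3.57, 0.9], [0, -3.57, 0.9], [0, -3.57, 0.9], [0, -3.57, 0.9]], "delta_rot": [[0, 0, 0], [0, 0, 0], [0, 0, 0], [0, 0, 0], [0, 0, 0]]}}

```text
time: 1.35
tool_pos: [0.3215, 0.4347, 0.2305]
tcp_rot: [0.002, 1.571, -0.004]
wrist_force: [0.7, -1.0, -0.1]
width: 1.001
```

Request:
{"name": "carry_out", "arguments": {"offset": [[0, -3.56, 0.92], [0, -3.56, 0.92], [0, -3.56, 0.92], [0, -3.56, 0.92], [0, -3.56, 0.92]], "delta_rot": [[0, 0, 0], [0, 0, 0], [0, 0, 0], [0, 0, 0], [0, 0, 0]]}}

```text
time: 1.77
tool_pos: [0.3665, 0.2565, 0.2309]
tcp_rot: [0.003, 1.571, -0.004]
wrist_force: [1.0, 0.4, -0.5]
width: 1.0
```

Request:
{"name": "carry_out", "arguments": {"offset": [[0, -3.56, 0.92], [0, -3.56, 0.92], [0, -3.56, 0.92], [0, -3.56, 0.92], [0, -3.56, 0.92]], "delta_rot": [[0, 0, 0], [0, 0, 0], [0, 0, 0], [0, 0, 0], [0, 0, 0]]}}

```text
time: 2.18
tool_pos: [0.4116, 0.0783, 0.2311]
tcp_rot: [0.004, 1.571, -0.004]
wrist_force: [0.6, 0.3, -0.3]
width: 0.999
```

Request:
{"name": "carry_out", "arguments": {"offset": [[0, -3.56, 0.92], [0, -3.56, 0.92], [0, -3.56, 0.92], [0, -3.56, 0.92], [0, -3.56, 0.92]], "delta_rot": [[0, 0, 0], [0, 0, 0], [0, 0, 0], [0, 0, 0], [0, 0, 0]]}}

```text
time: 2.6
tool_pos: [0.4568, -0.0999, 0.231]
tcp_rot: [0.004, 1.571, -0.004]
wrist_force: [0.4, 0.7, -0.6]
width: 1.0
```

Request:
{"name": "carry_out", "arguments": {"offset": [[2, -3.56, 0.92], [2, -3.56, 0.92], [2, -3.56, 0.92], [2, -3.56, 0.92], [2, -3.56, 0.92]], "delta_rot": [[0, 0, 0], [0, 0, 0], [0, 0, 0], [0, 0, 0], [0, 0, 0]]}}

```text
time: 3.02
tool_pos: [0.5017, -0.2773, 0.1304]
tcp_rot: [0.004, 1.571, -0.004]
wrist_force: [0.7, 0.4, 0.5]
width: 1.0
```

```bash
python3 - <<'E'
from h import *
im,d,K,M=cam('wrist'); save('w1.png',im); p,R,s=tool(); print(p.round(4),R.round(3).tolist())
h=cv2.cvtColor(im,cv2.COLOR_RGB2HSV); m=cv2.inRange(h,(15,110,60),(38,255,255))
P=pts(d,K,M); print('yellow z',np.percentile(P[m>0][:,2],[10,50,90]).round(4), (m>0).sum())
lug=(P[...,2]>.034)&(P[...,2]<.046)&(d>0)&(h[...,2]<70)&(abs(P[...,0]-.506)<.03)&(abs(P[...,1]+.278)<.045)
ys,xs=np.nonzero(lug); w=plane(np.c_[xs,ys],.040,K,M)[:,:2].astype(np.float32)*1000; print('lug',len(w),cv2.minAreaRect(w))
cs,hi=cv2.findContours(m,cv2.RETR_CCOMP,cv2.CHAIN_APPROX_NONE)
for c,x in zip(cs,hi[0]):
    if cv2.contourArea(c)>60: q=plane(c[:,0],.010,K,M)[:,:2].astype(np.float32)*1000; print(x[3],c[:,0].mean(0),cv2.minAreaRect(q))
E
```

```text
[ 0.5013 -0.2821  0.1254] [[-0.004, 0.007, 1.0], [-0.001, 1.0, -0.007], [-1.0, -0.001, -0.004]]
yellow z [0.0099 0.0108 0.0116] 17910
lug 1519 ((504.3654479980469, -277.9859619140625), (13.582331657409668, 50.15004348754883), 0.39902356266975403)
-1 [323.16780822 225.09417808] ((504.6518859863281, -279.8357238769531), (79.41931915283203, 139.84664916992188), 0.22709786891937256)
24 [323.14285714 300.76190476] ((504.399658203125, -332.5684509277344), (13.024698257446289, 10.844156265258789), 29.045913696289062)
24 [323.52736318 242.17910448] ((504.4742126464844, -285.8524169921875), (18.56254005432129, 63.94325637817383), 0.4947356581687927)
24 [322.8        156.33846154] ((504.2779541015625, -223.87754821777344), (14.687023162841797, 15.21821117401123), 44.90834045410156)
```

View pics/w1.png

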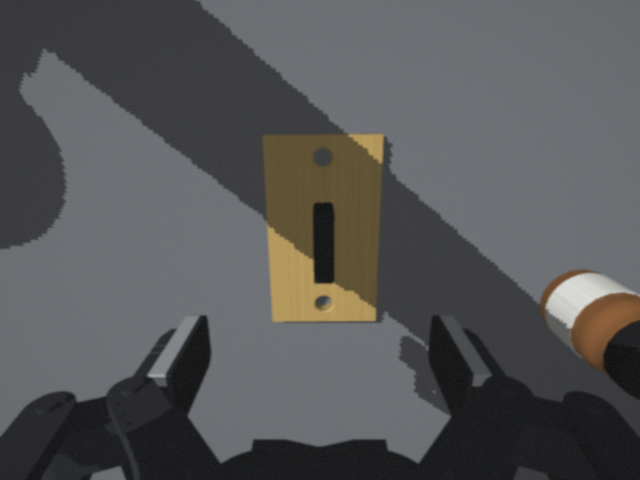

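The wrist view shows the plate under the gripper, lug at (324,242) and holes at (323,157) and (323,303). The jar stands clear at the right. Descending and gripping.

Request:
{"name": "carry_out", "arguments": {"offset": [[2.5, 0.15, 0.15], [2.5, 0.15, 0.15], [2.5, 0, 0], [2.2, 0, 0], [1.5, 0, 0]], "delta_rot": [[-0.7, 0, 0], [0, 0, 0], [0, 0, 0], [0, 0, 0], [0, 0, 0]]}}

```text
time: 3.48
tool_pos: [0.5031, -0.2713, 0.0168]
tcp_rot: [-0.004, 1.574, 0.007]
wrist_force: [-0.4, 0.1, -0.4]
width: 1.002
```

Request:
{"name": "carry_out", "arguments": {"offset": [[0, 0, 0], [0, 0, 0], [0, 0, 0], [0, 0, 0], [0, 0, 0]], "delta_rot": [[0, 0, 0], [0, 0, 0], [0, 0, 0], [0, 0, 0], [0, 0, 0]], "fingers": -1, "newtons": 60}}

```text
time: 3.9
tool_pos: [0.5062, -0.2732, 0.0215]
tcp_rot: [-0.007, 1.568, 0.005]
wrist_force: [0.4, -0.4, 0.5]
width: 0.302
```

Request:
{"name": "carry_out", "arguments": {"offset": [[0, 0, 0], [0, 0, 0], [0, 0, 0], [0, 0, 0], [0, 0, 0]], "delta_rot": [[0, 0, 0], [0, 0, 0], [0, 0, 0], [0, 0, 0], [0, 0, 0]]}}

```text
time: 4.32
tool_pos: [0.5059, -0.2731, 0.0214]
tcp_rot: [-0.007, 1.569, 0.005]
wrist_force: [-1.3, -0.2, 6.4]
width: 0.149
```

The arm settled 8 mm high and 6 mm off along the lug, because my reading was taken mid-overshoot. Reopening to correct the grip.

Request:
{"name": "carry_out", "arguments": {"offset": [[0, 0, 0], [0, 0, 0], [0, -0.3, 0], [0.4, -0.3, 0], [0.4, 0, -0.1]], "delta_rot": [[0, 0, 0], [0, 0, 0], [0, 0, 0], [0, 0, 0], [0, 0, 0]], "fingers": 0}}

```text
time: 4.73
tool_pos: [0.5045, -0.2793, 0.0117]
tcp_rot: [-0.006, 1.57, 0.005]
wrist_force: [-0.4, -0.5, 0.2]
width: 0.501
```

Request:
{"name": "carry_out", "arguments": {"offset": [[0, 0, 0], [0, 0, 0], [0, 0, 0], [0, 0, 0], [0, 0, 0]], "delta_rot": [[0, 0, 0], [0, 0, 0], [0, 0, 0], [0, 0, 0], [0, 0, 0]], "fingers": -1, "newtons": 70}}

```text
time: 5.15
tool_pos: [0.5039, -0.2784, 0.0114]
tcp_rot: [-0.006, 1.571, 0.006]
wrist_force: [0.5, -0.5, -2.7]
width: 0.15
```

Request:
{"name": "carry_out", "arguments": {"offset": [[0, 0, 0], [0, 0, 0], [0, 0, 0], [0, 0, 0], [0, 0, 0]], "delta_rot": [[0, 0, 0], [0, 0, 0], [0, 0, 0], [0, 0, 0], [0, 0, 0]]}}

```text
time: 5.57
tool_pos: [0.5037, -0.2783, 0.0114]
tcp_rot: [-0.005, 1.571, 0.006]
wrist_force: [-0.0, 0.0, -4.3]
width: 0.153
```

Request:
{"name": "carry_out", "arguments": {"offset": [[-0.8, 0, 0], [-2, 0, 0], [-2.5, 0, 0], [-2.5, 0, 0], [-1.6, 0, 0]], "delta_rot": [[0, 0, 0], [0, 0, 0], [0, 0, 0], [0, 0, 0], [0, 0, 0]]}}

```text
time: 5.98
tool_pos: [0.505, -0.2791, 0.1088]
tcp_rot: [-0.007, 1.568, 0.005]
wrist_force: [0.5, -0.3, -4.3]
width: 0.149
```

Request:
{"name": "carry_out", "arguments": {"offset": [[0, 2, 0.4], [0, 2.9, 0.6], [0, 2.9, 0.6], [0, 2.9, 0.6], [0, 2.9, 0.6]], "delta_rot": [[0, 0, 0], [0, 0, 0], [0, 0, 0], [0, 0, 0], [0, 0, 0]]}}

```text
time: 6.4
tool_pos: [0.5308, -0.1411, 0.1063]
tcp_rot: [-0.005, 1.571, 0.005]
wrist_force: [0.8, -0.6, -4.1]
width: 0.15
```

Request:
{"name": "carry_out", "arguments": {"offset": [[0, 2.9, 0.6], [0, 2.9, 0.6], [0, 2.9, 0.6], [0, 2.8, 0.6], [0, 2, 0.5]], "delta_rot": [[0, 0, 0], [0, 0, 0], [0, 0, 0], [0, 0, 0], [0, 0, 0]]}}

```text
time: 6.82
tool_pos: [0.5589, -0.0047, 0.1063]
tcp_rot: [-0.006, 1.571, 0.007]
wrist_force: [-0.2, -0.2, -3.6]
width: 0.152
```

Request:
{"name": "carry_out", "arguments": {"offset": [[0, 0, 0], [0, 0, 0], [0, 0, 0], [0, 0, 0], [0, 0, 0]], "delta_rot": [[-4.3, 0, 0], [-4.3, 0, 0], [-4.3, 0, 0], [-4.3, 0, 0], [-4.3, 0, 0]]}}

```text
time: 7.23
tool_pos: [0.5587, -0.0069, 0.1061]
tcp_rot: [-0.303, 1.55, 0.303]
wrist_force: [-0.0, -1.1, -3.7]
width: 0.153
```

Request:
{"name": "carry_out", "arguments": {"offset": [[0, 0, 0], [0, 0, 0], [0, 0, 0], [0, 0, 0], [0, 0, 0]], "delta_rot": [[0, 0, 0], [0, 0, 0], [0, 0, 0], [0, 0, 0], [0, 0, 0]]}}

```text
time: 7.65
tool_pos: [0.559, -0.0072, 0.1058]
tcp_rot: [-0.299, 1.55, 0.299]
wrist_force: [0.9, -0.3, -5.4]
width: 0.155
```

```bash
python3 - <<'E'
from h import *
im,d,K,M=cam('wrist'); save('w2.png',im); np.savez('w2.npz',im=im,d=d,K=K,M=M);p,R,s=tool(); print(p.round(4),'zyaw',np.degrees(np.arctan2(R[1,2],R[0,2])).round(2),R[:,0].round(4))
h=cv2.cvtColor(im,cv2.COLOR_RGB2HSV); m=cv2.inRange(h,(15,110,60),(38,255,255))
P=pts(d,K,M); zt=np.percentile(P[m>0][:,2],50); print('plate top z',zt)
A=P[m>0]; A=A[abs(A[:,2]-zt)<.01]; c,_,_,_=np.linalg.lstsq(np.c_[A[:,:2]-p[:2],np.ones(len(A))],A[:,2],rcond=None); print('tilt',c)
cs,hi=cv2.findContours(m,cv2.RETR_CCOMP,cv2.CHAIN_APPROX_NONE)
for c,x in zip(cs,hi[0]):
    if cv2.contourArea(c)>60: q=plane(c[:,0],zt,K,M)[:,:2].astype(np.float32)*1000; print(x[3],c[:,0].mean(0),cv2.minAreaRect(q))
E
```

```text
[ 0.559  -0.0072  0.1058] zyaw 21.88 [-0. -0. -1.]
plate top z 0.10509063616263792
tilt [-0.00013994  0.00102208  0.10500677]
-1 [317.27488152 424.50236967] ((580.7153930664062, -61.10173416137695), (25.009178161621094, 24.776424407958984), 20.2210750579834)
-1 [319.23036093 252.01592357] ((550.9632568359375, 12.873046875), (79.71614837646484, 95.18114471435547), 22.160297393798828)
73 [318.32258065 187.75268817] ((538.144287109375, 43.640769958496094), (12.663010597229004, 12.391618728637695), 67.14930725097656)
```

View pics/w2.png

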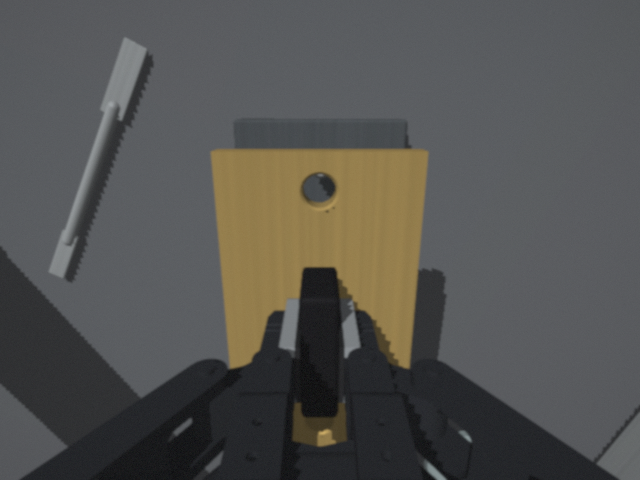

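The plate hangs level under the gripper (hole at (318,188)). The base's far edge shows at row ~119, columns 235–407, so I'll locate that edge from the wrist camera for a relative fit.

```bash
python3 - <<'E'
from h import *
z=np.load('w2.npz'); im,d,K,M=[z[k] for k in('im','d','K','M')]
P=pts(d,K,M); m=((P[...,2]>.014)&(P[...,2]<.026)&(d>0)); m[160:]=0; m[:,:200]=0; m[:,450:]=0
ys,xs=np.nonzero(m); print(len(ys),xs.min(),xs.max(),ys.min(),np.median(P[m][:,2]))
w=plane(np.c_[xs,ys],.02,K,M)[:,:2]
for yaw in (21.4,21.8,22.2):
    a=np.radians(yaw); ex=np.array([np.cos(a),np.sin(a)]); ey=np.array([-ex[1],ex[0]])
    u=w@ex; v=w@ey; print(yaw,'u',np.percentile(u,[.5,99.5]),'vmax',np.percentile(v,99))
    print('centre', ex*np.percentile(u,[.5,99.5]).mean()+ey*(np.percentile(v,99.5)-.080))
# edge slope
cols=np.arange(245,400); top=[ys[xs==c].min() for c in cols if (xs==c).any()]; q=plane(np.c_[cols[:len(top)],top],.02,K,M); f=np.polyfit(q[:,0],q[:,1],1); print('edge yaw',np.degrees(np.arctan(f[0])))
# inside the hole
Q=P[170:210,298:340]; hm=(Q[...,2]>.03)&(Q[...,2]<.06); ys,xs=np.nonzero(hm); print('pin px',len(ys), Q[hm].mean(0) if len(ys) else '', Q[hm][:,2].max() if len(ys) else '')
E
```

```text
5154 234 407 119 0.02065511595033437
21.4 u [0.46875818 0.56707356] vmax -0.13235356000896273
centre [ 0.55964844 -0.00862774]
21.8 u [0.46773853 0.56607763] vmax -0.13609295656242362
centre [ 0.56018604 -0.00866181]
22.2 u [0.46669994 0.56504206] vmax -0.13961005600906823
centre [ 0.56057459 -0.00833292]
edge yaw 21.856998918327868
pin px 39 [0.54081971 0.03919302 0.04487299] 0.04768389532330761
```

Request:
{"name": "carry_out", "arguments": {"offset": [[0.5, -0.15, 0.11], [1.2, 0, 0], [1.2, 0, 0], [0.8, 0, 0], [0.5, 0, 0]], "delta_rot": [[0, 0, 0], [0, 0, 0], [0, 0, 0], [0, 0, 0], [0, 0, 0]]}}

```text
time: 8.12
tool_pos: [0.5587, -0.008, 0.061]
tcp_rot: [-0.299, 1.554, 0.301]
wrist_force: [-0.5, -0.2, -3.6]
width: 0.151
```

Request:
{"name": "carry_out", "arguments": {"offset": [[0, 0, 0], [0.3, 0, 0], [0.3, 0, 0], [0.3, 0, 0], [0.2, 0, 0]], "delta_rot": [[0, 0, 0], [0, 0, 0], [0, 0, 0], [0, 0, 0], [0, 0, 0]]}}

```text
time: 8.53
tool_pos: [0.5609, -0.0081, 0.0528]
tcp_rot: [-0.3, 1.549, 0.3]
wrist_force: [0.0, -0.4, -3.8]
width: 0.146
```

Past the pin tapers with no contact force. Continuing down gently.

Request:
{"name": "carry_out", "arguments": {"offset": [[0.3, 0, 0], [0.4, 0, 0], [0.4, 0, 0], [0.4, 0, 0], [0.3, 0, 0]], "delta_rot": [[0, 0, 0], [0, 0, 0], [0, 0, 0], [0, 0, 0], [0, 0, 0]]}}

```text
time: 8.95
tool_pos: [0.5604, -0.0081, 0.0341]
tcp_rot: [-0.3, 1.55, 0.3]
wrist_force: [0.0, -0.2, -4.6]
width: 0.151
```

Request:
{"name": "carry_out", "arguments": {"offset": [[0.2, 0, 0], [0, 0, 0], [0.1, 0, 0], [0, 0, 0], [0, 0, 0]], "delta_rot": [[0, 0, 0], [0, 0, 0], [0, 0, 0], [0, 0, 0], [0, 0, 0]]}}

```text
time: 9.37
tool_pos: [0.5608, -0.0081, 0.0319]
tcp_rot: [-0.3, 1.55, 0.3]
wrist_force: [0.0, 0.4, -3.8]
width: 0.148
```

Request:
{"name": "carry_out", "arguments": {"offset": [[0.05, 0, 0], [0.05, 0, 0], [0, 0, 0], [0, 0, 0], [0, 0, 0]], "delta_rot": [[0, 0, 0], [0, 0, 0], [0, 0, 0], [0, 0, 0], [0, 0, 0]]}}

```text
time: 9.78
tool_pos: [0.561, -0.0081, 0.0314]
tcp_rot: [-0.3, 1.549, 0.3]
wrist_force: [-2.3, 0.4, 2.4]
width: 0.152
```

Request:
{"name": "carry_out", "arguments": {"offset": [[0, 0, 0], [0, 0, 0], [0, 0, 0], [0, 0, 0], [0, 0, 0]], "delta_rot": [[0, 0, 0], [0, 0, 0], [0, 0, 0], [0, 0, 0], [0, 0, 0]], "fingers": 0}}

```text
time: 10.2
tool_pos: [0.5608, -0.0081, 0.0308]
tcp_rot: [-0.3, 1.55, 0.3]
wrist_force: [0.1, 0.5, -0.2]
width: 0.498
```

Request:
{"name": "carry_out", "arguments": {"offset": [[-1, 0, 0], [-3, 0, 0], [-3.5, 0, 0], [-3.5, 0, 0], [-3, 0, 0]], "delta_rot": [[0, 0, 0], [0, 0, 0], [0, 0, 0], [0, 0, 0], [0, 0, 0]]}}

```text
time: 10.62
tool_pos: [0.5611, -0.0081, 0.1738]
tcp_rot: [-0.3, 1.548, 0.3]
wrist_force: [1.1, 0.0, -0.2]
width: 0.498
```

Request:
{"name": "carry_out", "arguments": {"offset": [[-2, 0, 0], [0, 0, 0], [0, 0, 0], [0, 0, 0], [0, 0, 0]], "delta_rot": [[0, 0, 0], [0, 0, 0], [0, 0, 0], [0, 0, 0], [0, 0, 0]], "fingers": 1}}

```text
time: 11.03
tool_pos: [0.5593, -0.008, 0.189]
tcp_rot: [-0.3, 1.553, 0.301]
wrist_force: [0.9, -0.5, -0.7]
width: 0.999
```

```bash
python3 - <<'E'
from h import *
im,d,K,M=cam('wrist'); save('w3.png',im); p,R,s=tool(); print(p.round(4),'zyaw',np.degrees(np.arctan2(R[1,2],R[0,2])).round(2))
h=cv2.cvtColor(im,cv2.COLOR_RGB2HSV); m=cv2.inRange(h,(15,110,60),(38,255,255))
P=pts(d,K,M); A=P[m>0]; zt=np.median(A[:,2]); A=A[abs(A[:,2]-zt)<.006]
c,_,_,_=np.linalg.lstsq(np.c_[A[:,:2]-A[:,:2].mean(0),np.ones(len(A))],A[:,2],rcond=None); print('plate z,tilt',zt,c)
b=(P[...,2]>.012)&(P[...,2]<.025)&(d>0)&(m==0); print('base z',np.median(P[b][:,2]))
cs,hi=cv2.findContours(m,cv2.RETR_EXTERNAL,cv2.CHAIN_APPROX_NONE); c=max(cs,key=cv2.contourArea); print(cv2.minAreaRect(plane(c[:,0],zt,K,M)[:,:2].astype(np.float32)*1000))
# cap end-face hint in the first scene picture
z=np.load('scene0.npz'); im,d,K,M=[z[k] for k in('im','d','K','M')]; P=pts(d,K,M)
a=np.radians(25); ex=np.array([np.cos(a),np.sin(a)]);ey=np.array([-ex[1],ex[0]])
q=P[...,:2]-[.478,.314]; u=q@ex; v=q@ey; mm=(abs(u)<.035)&(abs(v)<.025)&(P[...,2]>.006)&(P[...,2]<.030)&(d>0)
o=np.c_[u[mm],v[mm],P[...,2][mm]]*1000; print(len(o)); print(o[np.argsort(o[:,1])][::6].round(0).tolist()[:50])
E
```

```text
[ 0.5592 -0.008   0.1887] zyaw 21.92
plate z,tilt 0.030741602532302292 [4.48099977e-04 7.37065426e-06 3.07368068e-02]
base z 0.020528760965729087
((561.6614379882812, -9.074569702148438), (79.61488342285156, 138.83987426757812), 21.97768211364746)
124
[[27.0, -17.0, 17.0], [28.0, -15.0, 13.0], [27.0, -12.0, 10.0], [28.0, -11.0, 13.0], [28.0, -9.0, 18.0], [28.0, -6.0, 15.0], [29.0, -4.0, 27.0], [29.0, -1.0, 27.0], [29.0, 0.0, 30.0], [30.0, 3.0, 29.0], [29.0, 5.0, 11.0], [30.0, 7.0, 22.0], [30.0, 9.0, 13.0], [30.0, 11.0, 6.0], [29.0, 13.0, 24.0], [29.0, 15.0, 7.0], [31.0, 17.0, 19.0], [31.0, 19.0, 12.0], [21.0, 20.0, 11.0], [4.0, 21.0, 9.0], [-13.0, 22.0, 8.0]]
```

View pics/w3.png

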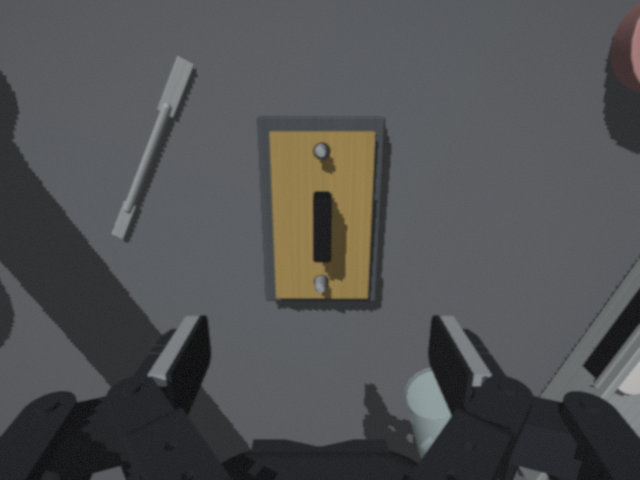

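Plate is seated: its top is 10.2 mm above the base top, level (tilt <0.5 mrad), and both pins show through at (321,150) and (321,284). 

Scene depth shows the cap's far end (direction +25°) flat all over. The bore should then point toward the robot (205°), which I'll confirm from close by. Going to the cap with the jaws across its width.

Request:
{"name": "carry_out", "arguments": {"offset": [[0, 0, 0], [0, 0, 0], [0, 0, 0], [0, 0, 0], [0, 0, 0]], "delta_rot": [[7.1, 0, 0], [7.1, 0, 0], [7.1, 0, 0], [7.1, 0, 0], [7.1, 0, 0]]}}

```text
time: 11.5
tool_pos: [0.5596, -0.008, 0.1888]
tcp_rot: [0.191, 1.566, -0.191]
wrist_force: [-0.0, 0.4, -0.1]
width: 0.998
```

Request:
{"name": "carry_out", "arguments": {"offset": [[0, 0, 0], [0, 0, 0], [0, 0, 0], [0, 0, 0], [0, 0, 0]], "delta_rot": [[7.1, 0, 0], [7.1, 0, 0], [7.1, 0, 0], [7.1, 0, 0], [7.1, 0, 0]]}}

```text
time: 11.92
tool_pos: [0.5596, -0.0081, 0.1888]
tcp_rot: [0.673, 1.467, -0.675]
wrist_force: [-0.4, 0.4, -0.5]
width: 0.998
```

Request:
{"name": "carry_out", "arguments": {"offset": [[0, 0, 0], [0, 0, 0], [0, 0, 0], [0, 0.65, -3.25], [0, 0.65, -3.25]], "delta_rot": [[7.1, 0, 0], [7.1, 0, 0], [1.7, 0, 0], [0, 0, 0], [0, 0, 0]]}}

```text
time: 12.33
tool_pos: [0.5441, 0.0556, 0.1889]
tcp_rot: [0.883, 1.386, -0.887]
wrist_force: [0.9, -0.1, 0.2]
width: 0.997
```

Request:
{"name": "carry_out", "arguments": {"offset": [[0, 0.65, -3.25], [0, 0.65, -3.25], [0, 0.65, -3.25], [0, 0.65, -3.25], [0, 0.65, -3.25]], "delta_rot": [[0, 0, 0], [0, 0, 0], [0, 0, 0], [0, 0, 0], [0, 0, 0]]}}

```text
time: 12.75
tool_pos: [0.5041, 0.2184, 0.189]
tcp_rot: [0.88, 1.386, -0.884]
wrist_force: [0.1, 0.3, 0.9]
width: 1.003
```

Request:
{"name": "carry_out", "arguments": {"offset": [[0, 0.6, -3.25], [0, 0.6, -3.25], [0, 0.6, -3.25], [0, 0, 0], [0, 0, 0]], "delta_rot": [[0, 0, 0], [0, 0, 0], [0, 0, 0], [0, 0, 0], [0, 0, 0]]}}

```text
time: 13.17
tool_pos: [0.4793, 0.3143, 0.189]
tcp_rot: [0.877, 1.387, -0.882]
wrist_force: [0.1, 0.0, 0.4]
width: 1.001
```

```bash
python3 - <<'E'
from h import *
p,R,s=tool(); print(s['time'],p.round(4),R.round(3).tolist(),s['q'].round(4).tolist())
E
```

```text
13.1667 [0.4793 0.3143 0.189 ] [[-0.002, 0.905, 0.426], [-0.002, 0.426, -0.905], [-1.0, -0.003, 0.001]] [0.537, 0.1052, 1.8703, -0.0002, 1.1691, 1.6678]
```

Request:
{"name": "carry_out", "arguments": {"offset": [[0, 0, 0], [0, 0, 0], [0, 0, 0], [0, 0, 0], [0, 0, 0]], "delta_rot": [[0, 0, 6], [0, 0, 6], [0, 0, 6], [0, 0, 6], [0, 0, 6]]}}

```text
time: 13.58
tool_pos: [0.481, 0.3117, 0.1905]
tcp_rot: [1.175, 1.071, -0.476]
wrist_force: [0.0, 0.1, -1.0]
width: 0.995
```

Request:
{"name": "carry_out", "arguments": {"offset": [[0, 0, 0], [0, 0, 0], [0, 0, 0], [0, 0, 0], [0, 0, 0]], "delta_rot": [[0, 0, 5], [0, 0, 5], [0, 0, 0], [0, 0, 0], [0, 0, 0]]}}

```text
time: 14.0
tool_pos: [0.4817, 0.3129, 0.1915]
tcp_rot: [1.254, 0.962, -0.343]
wrist_force: [-0.3, 0.3, 0.5]
width: 1.001
```

```bash
python3 - <<'E'
from h import *
from scipy.optimize import least_squares
im,d,K,M=cam('wrist'); save('w4.png',im); np.savez('w4.npz',im=im,d=d,K=K,M=M); p,R,s=tool(); print(s['time'],p.round(4),R.round(3).tolist(),s['q'].round(4).tolist(),s['wrist_force'].round(1))
E
```

```text
14.05 [0.4824 0.3135 0.1924] [[0.583, 0.694, 0.422], [0.272, 0.323, -0.907], [-0.765, 0.643, -0.0]] [0.5946, -0.2636, 2.3646, -0.2916, 0.3618, 1.9667] [-0.1  0.3 -0.1]
```

View pics/w4.png

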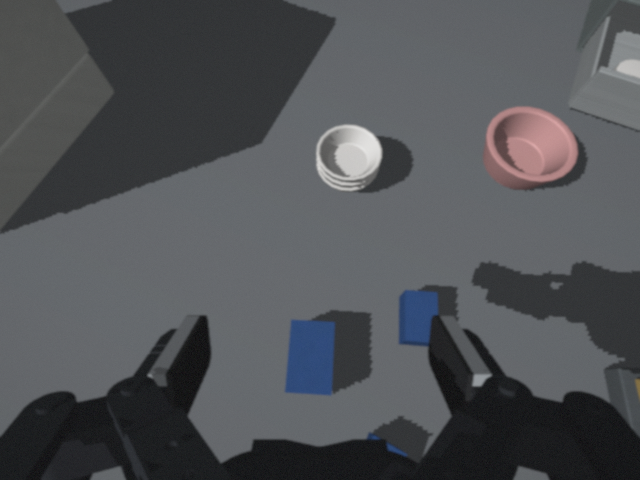

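The wrist view shows the large cap at (311,357) between the fingers, with a small cap at right (419,318). Its near end is hidden from here, so I'll confirm with the top camera once it's turned. Next I fit a simple arm model to check that the turning plan stays in joint range.

```bash
cat > ik.py <<'E'
import numpy as np
from scipy.spatial.transform import Rotation as Ro
from scipy.optimize import least_squares
a,b,h,t=.5187,.5642,.241,.345
lo=np.array([-2.63,-.94,.31,-1.31,0,-2.55]);hi=np.array([2.63,2.18,2.57,4.45,2.66,2.55])
C0=Ro.from_matrix(np.array([[0,-1,0],[0,0,1],[-1,0,0.]]).T) # placeholder, replaced by fit
def arm(q): return Ro.from_euler('z',q[0])*Ro.from_euler('y',q[1]+q[2])*Ro.from_euler('z',q[3])*Ro.from_euler('y',q[4])*Ro.from_euler('z',q[5])
q2=[.537,.1052,1.8703,-.0002,1.1691,1.6678]; R2=np.array([[-.002,.905,.426],[-.002,.426,-.905],[-1,-.003,.001]])
C=arm(q2).inv()*Ro.from_matrix(R2)
def fk(q):
    R=(arm(q)*C).as_matrix(); 
    w=Ro.from_euler('z',q[0]).apply([a*np.sin(q[1])+b*np.sin(q[1]+q[2]),0,h+a*np.cos(q[1])+b*np.cos(q[1]+q[2])])
    return w+t*R[:,0],R
def ik(p,R,q0):
    f=lambda q:(lambda P:np.r_[(P[0]-p)*5,(P[1]-R).ravel()])(fk(q))
    s=least_squares(f,np.clip(q0,lo+1e-3,hi-1e-3),bounds=(lo,hi)); return s.x,np.abs(s.fun).max()
E
python3 - <<'E'
from h import *; from ik import *
print('C',C.as_matrix().round(2).tolist())
p,R,s=tool(); P=fk(s['q']); print('fk err',(P[0]-p).round(4),Ro.from_matrix(P[1].T@R).magnitude())
P=fk([1.11008739e+00,2.64719299e-01,1.60523738e+00,0,1.27370640,-3.69e-02]); print(P[0].round(4),P[1].round(3).tolist())
z=np.load('w4.npz'); im,d,K,M=[z[k] for k in('im','d','K','M')]
m=cv2.inRange(cv2.cvtColor(im,cv2.COLOR_RGB2HSV),(105,120,30),(125,255,255)); cs,_=cv2.findContours(m,0,1)
W=pts(d,K,M)
for c in cs:
    if cv2.contourArea(c)>500:
        mm=np.zeros_like(m); cv2.drawContours(mm,[c],-1,1,-1); zt=np.percentile(W[mm>0][:,2],60); print(c[:,0].mean(0).round(),zt,cv2.minAreaRect(plane(c[:,0],zt,K,M)[:,:2].astype(np.float32)*1000))
z=np.load('top0.npz'); W=pts(z['d'],z['K'],z['M']); A=W[z['d']>0]
for x0,x1,y0,y1 in [(.75,.84,-.3,.3),(.84,.95,-.2,.2),(.95,1.1,-.2,.2),(.35,.75,.05,.45),(.35,.75,.45,.6),(.6,.84,-.1,.3)]:
    k=(A[:,0]>x0)&(A[:,0]<x1)&(A[:,1]>y0)&(A[:,1]<y1); print(x0,x1,y0,y1,'zmax',A[k][:,2].max().round(3))
# plan: grasp point g, tool axis pitch phi, yaw (heading of tool horizontal), jaw along v
def pose(g,tilt,yaw):  # tilt from down toward heading yaw, jaw z horizontal at yaw-90
    hd=np.array([np.cos(yaw),np.sin(yaw),0]); x=np.sin(tilt)*hd-np.cos(tilt)*np.array([0,0,1]); zz=np.array([np.sin(yaw),-np.cos(yaw),0]); R=np.c_[x,np.cross(zz,x),zz]
    return np.array(g)+.019*x,R
D=np.radians; q=s['q']; cap=[.478,.314,.026]
seq=[('grasp',cap,20,25),('lift',[.478,.314,.17],20,25)]+[('tilt',[.478,.314,.18],k,25) for k in range(10,-75,-10)]
seq+=[('carry',[.561-(1-k)*.083,-.008+(1-k)*.322,.17],-70,25+65*k) for k in np.linspace(0,1,8)]
for n,g,tl,yw in seq:
    P,R=pose(g,D(tl),D(yw)); q,e=ik(P,R,q); print(n,tl,round(yw),P.round(3),q.round(2).tolist(),'err',e.round(4))
E
```

```text
C [[-0.0, -0.0, -1.0], [0.0, 1.0, -0.0], [1.0, -0.0, -0.0]]
fk err [ 0.0102 -0.023  -0.    ] 0.0005396266915830214
[0.2997 0.604  0.2304] [[-0.001, -0.911, 0.411], [-0.001, 0.411, 0.911], [-1.0, 0.0, -0.002]]
[310. 357.] 0.03693408908094807 ((476.1915588378906, 317.9159851074219), (55.302711486816406, 35.27737045288086), 21.628170013427734)
[417. 317.] 0.028486266223246747 ((543.7549438476562, 248.85765075683594), (45.462284088134766, 31.805522918701172), 20.293996810913086)
0.75 0.84 -0.3 0.3 zmax 0.094
0.84 0.95 -0.2 0.2 zmax 0.075
0.95 1.1 -0.2 0.2 zmax 0.076
0.35 0.75 0.05 0.45 zmax 0.046
0.35 0.75 0.45 0.6 zmax 0.006
0.6 0.84 -0.1 0.3 zmax 0.046
grasp 20 25 [0.484 0.317 0.008] [0.62, 0.17, 2.25, -0.16, 0.39, 1.89] err 0.0
lift 20 25 [0.484 0.317 0.152] [0.62, -0.05, 2.15, -0.09, 0.7, 1.81] err 0.0
tilt 10 25 [0.481 0.315 0.161] [0.6, 0.03, 2.02, -0.03, 0.92, 1.75] err 0.0
tilt 0 25 [0.478 0.314 0.161] [0.58, 0.13, 1.9, 0.0, 1.11, 1.72] err 0.0
tilt -10 25 [0.475 0.313 0.161] [0.57, 0.23, 1.79, 0.02, 1.3, 1.69] err 0.0
tilt -20 25 [0.472 0.311 0.162] [0.56, 0.34, 1.68, 0.04, 1.47
[... 328 characters left out ...]
70 25 [0.462 0.306 0.174] [0.53, 0.86, 1.25, 0.11, 2.25, 1.68] err 0.0
carry -70 25 [0.462 0.306 0.164] [0.53, 0.87, 1.25, 0.11, 2.24, 1.67] err 0.0
carry -70 34 [0.475 0.258 0.164] [0.54, 0.85, 1.29, -0.07, 2.22, 1.5] err 0.0
carry -70 44 [0.489 0.21  0.164] [0.54, 0.81, 1.35, -0.25, 2.17, 1.35] err 0.0
carry -70 53 [0.503 0.162 0.164] [0.54, 0.77, 1.44, -0.42, 2.1, 1.22] err 0.0
carry -70 62 [0.517 0.114 0.164] [0.54, 0.71, 1.53, -0.56, 2.0, 1.11] err 0.0
carry -70 71 [0.532 0.067 0.164] [0.53, 0.65, 1.64, -0.7, 1.88, 1.03] err 0.0
carry -70 81 [0.546 0.02  0.164] [0.52, 0.58, 1.76, -0.84, 1.76, 0.97] err 0.0
carry -70 90 [ 0.561 -0.026  0.164] [0.49, 0.51, 1.89, -0.98, 1.62, 0.92] err 0.0
```

Model checks out: the whole plan (grasp at 20° tilt, pitch 90° about the jaws, carry while yawing) stays in joint range. Cap refined to about (0.4765, 0.317), yaw 21.6°. Adjusting tilt and yaw.

Request:
{"name": "carry_out", "arguments": {"offset": [[0, 0, 0], [0, 0, 0], [0, 0, 0], [0, 0, 0], [0, 0, 0]], "delta_rot": [[0, 0, -5], [0, 0, -5], [0, 0, -5], [0, 0, -5], [3.2, -1.1, 0]], "fingers": 0.5}}

```text
time: 14.47
tool_pos: [0.4862, 0.3157, 0.1954]
tcp_rot: [1.126, 1.154, -0.658]
wrist_force: [0.6, -0.0, 0.5]
width: 0.747
```

Request:
{"name": "carry_out", "arguments": {"offset": [[0, 0, 0], [0, 0, 0], [0, 0, 0], [0, 0, 0], [0, 0, 0]], "delta_rot": [[0, 0, 0], [0, 0, 0], [0, 0, 0], [0, 0, 0], [0, 0, 0]]}}

```text
time: 14.88
tool_pos: [0.4802, 0.313, 0.1904]
tcp_rot: [1.122, 1.156, -0.659]
wrist_force: [-0.5, 0.2, 0.1]
width: 0.752
```

```bash
python3 - <<'E'
from h import *
im,d,K,M=cam('wrist'); p,R,s=tool(); print(s['time'],p.round(4),R.round(3).tolist(),s['q'].round(3).tolist())
m=cv2.inRange(cv2.cvtColor(im,cv2.COLOR_RGB2HSV),(105,120,30),(125,255,255)); cs,_=cv2.findContours(m,0,1); W=pts(d,K,M)
for c in cs:
    if cv2.contourArea(c)>500:
        mm=((W[...,2]>.033)&(W[...,2]<.042)).astype(np.uint8); k=np.zeros_like(m); cv2.drawContours(k,[c],-1,1,-1); k&=mm
        ys,xs=np.nonzero(k)
        if len(xs)>300: r=cv2.minAreaRect(plane(np.c_[xs,ys],.036,K,M)[:,:2].astype(np.float32)*1000); print(r)
for cx,cy in [(.4765,.317)]:
    print('rel tool cm',(R.T@(np.array([cx,cy,.026])+.019*R[:,0]-p)*100).round(2), 'down dir',(R.T@[0,0,-1]).round(3))
E
```

```text
14.9333 [0.4803 0.313  0.1905] [[0.317, 0.874, 0.369], [0.127, 0.347, -0.929], [-0.94, 0.342, -0.001]] [0.574, -0.107, 2.12, -0.093, 0.788, 1.821]
((476.0145568847656, 317.9046936035156), (55.14590072631836, 34.71669006347656), 21.666513442993164)
rel tool cm [17.29 -5.81 -0.5 ] down dir [ 0.94  -0.342  0.001]
```

Request:
{"name": "carry_out", "arguments": {"offset": [[2.3, -0.78, -0.12], [2.3, -0.78, -0.12], [2.3, -0.78, -0.12], [2.3, -0.78, -0.12], [2.3, -0.78, -0.12]], "delta_rot": [[0, 0, 0], [0, 0, 0], [0, 0, 0], [0, 0, 0], [0, 0, 0]]}}

```text
time: 15.35
tool_pos: [0.4807, 0.3199, 0.0686]
tcp_rot: [1.123, 1.155, -0.658]
wrist_force: [0.1, -0.0, -1.2]
width: 0.749
```

Request:
{"name": "carry_out", "arguments": {"offset": [[1.8, -0.62, 0], [1.6, -0.55, 0], [1.1, -0.37, 0], [0, 0, 0], [0, 0, 0]], "delta_rot": [[0, 0, 0], [0, 0, 0], [0, 0, 0], [0, 0, 0], [0, 0, 0]]}}

```text
time: 15.77
tool_pos: [0.481, 0.3198, 0.0211]
tcp_rot: [1.121, 1.156, -0.66]
wrist_force: [0.7, 0.4, -0.3]
width: 0.754
```

Request:
{"name": "carry_out", "arguments": {"offset": [[0.5, -0.15, 0], [0.45, -0.15, 0], [0.25, -0.1, 0], [0, 0, 0], [0, 0, 0]], "delta_rot": [[0, 0, 0], [0, 0, 0], [0, 0, 0], [0, 0, 0], [0, 0, 0]]}}

```text
time: 16.18
tool_pos: [0.4821, 0.3205, 0.0092]
tcp_rot: [1.123, 1.155, -0.659]
wrist_force: [-0.7, -0.6, -0.8]
width: 0.747
```

Request:
{"name": "carry_out", "arguments": {"offset": [[0, 0, 0], [0, 0, 0], [0, 0, 0], [0, 0, 0], [0, 0, 0]], "delta_rot": [[0, 0, 0], [0, 0, 0], [0, 0, 0], [0, 0, 0], [0, 0, 0]], "fingers": -1, "newtons": 60}}

```text
time: 16.6
tool_pos: [0.4824, 0.3207, 0.0097]
tcp_rot: [1.123, 1.155, -0.658]
wrist_force: [-1.8, -0.9, 3.6]
width: 0.414
```

Request:
{"name": "carry_out", "arguments": {"offset": [[0, 0, 0], [0, 0, 0], [0, 0, 0], [0, 0, 0], [0, 0, 0]], "delta_rot": [[0, 0, 0], [0, 0, 0], [0, 0, 0], [0, 0, 0], [0, 0, 0]]}}

```text
time: 17.02
tool_pos: [0.4824, 0.3207, 0.0097]
tcp_rot: [1.123, 1.155, -0.658]
wrist_force: [-1.9, -1.0, 4.5]
width: 0.41
```

Request:
{"name": "carry_out", "arguments": {"offset": [[-1.4, 0.5, 0], [-2.8, 1.0, 0], [-3.5, 1.3, 0], [-3.5, 1.3, 0], [-3, 1.1, 0]], "delta_rot": [[0, 0, 0], [0, 0, 0], [0, 0, 0], [0, 0, 0], [0, 0, 0]]}}

```text
time: 17.43
tool_pos: [0.4819, 0.3201, 0.1615]
tcp_rot: [1.122, 1.156, -0.66]
wrist_force: [0.6, -0.0, -1.6]
width: 0.411
```

Request:
{"name": "carry_out", "arguments": {"offset": [[0, 0, 0], [0, 0, 0], [0, 0, 0], [0, 0, 0], [0, 0, 0]], "delta_rot": [[0, 0, -4], [0, 0, -6.5], [0, 0, -6.5], [0, 0, -6.5], [0, 0, -6.5]]}}

```text
time: 17.85
tool_pos: [0.4826, 0.3205, 0.1609]
tcp_rot: [0.815, 1.466, -1.061]
wrist_force: [0.4, -0.2, -2.3]
width: 0.41
```

Request:
{"name": "carry_out", "arguments": {"offset": [[0, 0, 0], [0, 0, 0], [0, 0, 0], [0, 0, 0], [0, 0, 0]], "delta_rot": [[0, 0, -6.5], [0, 0, -6.5], [0, 0, -6.5], [0, 0, -6.5], [0, 0, -6.5]]}}

```text
time: 18.27
tool_pos: [0.4832, 0.3206, 0.1598]
tcp_rot: [0.397, 1.745, -1.474]
wrist_force: [-0.2, 1.2, -1.4]
width: 0.412
```

Request:
{"name": "carry_out", "arguments": {"offset": [[0, 0, 0], [0, 0, 0], [0, 0, 0], [0, 0, 0], [0, 0, 0]], "delta_rot": [[0, 0, -6.5], [0, 0, -6.5], [0, 0, -6], [0, 0, -5], [0, 0, -3.5]]}}

```text
time: 18.68
tool_pos: [0.4824, 0.3201, 0.1567]
tcp_rot: [-0.033, 1.926, -1.803]
wrist_force: [0.0, 0.3, -1.2]
width: 0.412
```

Request:
{"name": "carry_out", "arguments": {"offset": [[0, 0, 0], [0, 0, 0], [0, 0, 0], [0, 0, 0], [0, 0, 0]], "delta_rot": [[0, 0, 0], [0, 0, 0], [0, 0, 0], [0, 0, 0], [0, 0, 0]]}}

```text
time: 19.1
tool_pos: [0.4828, 0.3207, 0.1621]
tcp_rot: [-0.024, 1.924, -1.794]
wrist_force: [0.2, -0.1, -2.1]
width: 0.413
```

```bash
python3 - <<'E'
from h import *
p,R,s=tool(); print(s['time'],p.round(4),R.round(3).tolist(),s['q'].round(3).tolist(),s['width'],s['wrist_force'].round(1))
im,d,K,M=cam('top'); i2,d2,K2,M2=cam('scene')
g=p-.019*R[:,0]; Ri=np.linalg.inv
def px(g,K,M): c=Ri(M)[:3]@np.r_[g,1]; u=K@c; return (u[:2]/u[2]).astype(int)
o=[]
for I,k,m in((im,K,M),(i2,K2,M2)):
    u,v=px(g,k,m); print(u,v); o.append(cv2.resize(I[max(v-35,0):v+35,max(u-35,0):u+35],(390,390),interpolation=cv2.INTER_CUBIC))
save('c5.png',np.hstack(o))
E
```

```text
19.1 [0.4828 0.3207 0.1621] [[-0.872, 0.321, 0.369], [-0.346, 0.129, -0.929], [-0.346, -0.938, -0.001]] [0.484, 0.922, 1.161, 0.13, 2.27, 1.69] 0.4126028011573194 [ 0.2 -0.1 -2.1]
153 283
453 327
```

View pics/c5.png

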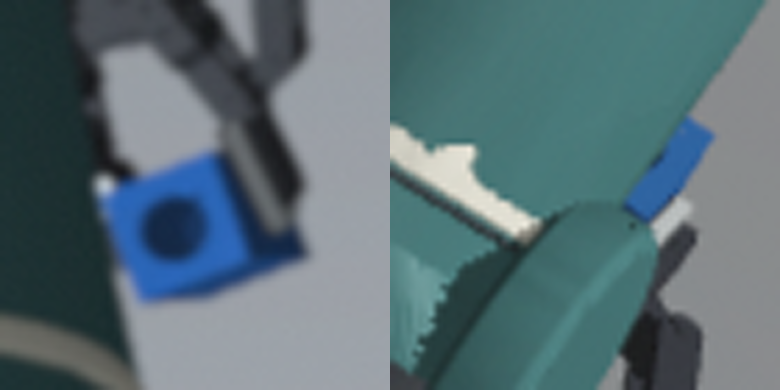

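The top crop shows the open bore facing up at (175,228), so the bore end is confirmed and upright, held at 35 mm opening. Carrying it over the plate, then yawing so the arm clears the drawer.

Request:
{"name": "carry_out", "arguments": {"offset": [[0.35, 0, 2], [0.55, 0, 3.3], [0.6, 0, 3.7], [0.6, 0, 3.7], [0.6, 0, 3.7]], "delta_rot": [[0, 0, 0], [0, 0, 0], [0, 0, 0], [0, 0, 0], [0, 0, 0]]}}

```text
time: 19.62
tool_pos: [0.5196, 0.1574, 0.1518]
tcp_rot: [-0.026, 1.924, -1.795]
wrist_force: [1.3, 0.8, -3.0]
width: 0.415
```

Request:
{"name": "carry_out", "arguments": {"offset": [[0.6, 0, 3.7], [0.6, -0.1, 3.7], [0.6, -0.1, 3.7], [0.6, -0.1, 3.6], [0.5, -0.1, 3]], "delta_rot": [[0, 0, 0], [0, 0, 0], [0, 0, 0], [0, 0, 0], [0, 0, 0]]}}

```text
time: 20.03
tool_pos: [0.5584, -0.0189, 0.1455]
tcp_rot: [-0.025, 1.924, -1.797]
wrist_force: [0.0, 0.0, -1.8]
width: 0.412
```

Request:
{"name": "carry_out", "arguments": {"offset": [[0, 0, 0], [0, 0, 0], [0, 0, 0], [0, 0, 0], [0, 0, 0]], "delta_rot": [[-1.3, -3.5, 0], [-1.84, -5, 0], [-1.84, -5, 0], [-1.84, -5, 0], [-1.84, -5, 0]]}}

```text
time: 20.45
tool_pos: [0.5584, -0.0163, 0.1453]
tcp_rot: [-0.416, 1.75, -1.496]
wrist_force: [-0.7, 0.0, -2.1]
width: 0.409
```

Request:
{"name": "carry_out", "arguments": {"offset": [[0, 0, 0], [0, 0, 0], [0, 0, 0], [0, 0, 0], [0, 0, 0]], "delta_rot": [[-1.84, -5, 0], [-1.84, -5, 0], [-1.84, -5, 0], [-1.84, -5, 0], [-1.3, -3.5, 0]]}}

```text
time: 20.87
tool_pos: [0.5574, -0.0154, 0.1454]
tcp_rot: [-0.745, 1.535, -1.179]
wrist_force: [-0.5, 0.5, -2.5]
width: 0.408
```

Request:
{"name": "carry_out", "arguments": {"offset": [[0, 0, 0], [0, 0, 0], [0, 0, 0], [0, 0, 0], [0, 0, 0]], "delta_rot": [[0, 0, 0], [0, 0, 0], [0, 0, 0], [0, 0, 0], [0, 0, 0]]}}

```text
time: 21.28
tool_pos: [0.5586, -0.0169, 0.1446]
tcp_rot: [-0.741, 1.538, -1.185]
wrist_force: [0.9, -0.5, -2.2]
width: 0.414
```

```bash
python3 - <<'E'
from h import *
p,R,s=tool(); print(s['time'],p.round(4),R.round(3).tolist(),s['q'].round(3).tolist(),s['width'],s['wrist_force'].round(1))
im,d,K,M=cam('top'); i2,d2,K2,M2=cam('scene'); 
for n,I,D,k,m in(('top',im,d,K,M),('scene',i2,d2,K2,M2)):
    W=pts(D,k,m); b=cv2.inRange(cv2.cvtColor(I,cv2.COLOR_RGB2HSV),(105,120,40),(125,255,255))>0
    b&=(W[...,2]>.08)&(D>0); A=W[b]; 
    if not len(A): print(n,'none'); continue
    print(n,len(A),'zmin/max',np.percentile(A[:,2],[1,50,99]).round(4)); T=b&(W[...,2]>np.percentile(A[:,2],98)-.006); ys,xs=np.nonzero(T)
    if len(xs)>20:
        zt=np.median(W[T][:,2]); r=cv2.minAreaRect(plane(np.c_[xs,ys],zt,k,m)[:,:2].astype(np.float32)*1000); print('top face z',zt,r)
        B=W[T]; c=np.linalg.lstsq(np.c_[B[:,:2]-B[:,:2].mean(0),np.ones(len(B))],B[:,2],rcond=None)[0]; print('tilt',c)
a=cv2.resize(im[150:350,230:450],(400,364)); b=cv2.resize(i2[130:330,230:450],(400,364)); save('c6.png',np.hstack([a,b]))
E
```

```text
21.2833 [ 0.5586 -0.0169  0.1446] [[-0.297, 0.106, 0.949], [-0.89, 0.328, -0.316], [-0.345, -0.939, -0.003]] [0.382, 0.661, 1.671, -0.819, 1.774, 0.969] 0.41409990446046907 [ 0.9 -0.5 -2.2]
top 359 zmin/max [0.1428 0.1785 0.1823]
top face z 0.17915336473048915 ((562.164794921875, -7.570148468017578), (32.873878479003906, 35.32933807373047), 71.0859603881836)
tilt [0.00323751 0.00091735 0.17920182]
scene 482 zmin/max [0.1331 0.1731 0.1831]
top face z 0.18025919674726637 ((570.5208129882812, 8.173831939697266), (73.8901138305664, 36.311363220214844), 65.49150085449219)
tilt [0.01471588 0.01127691 0.18023831]
```

View pics/c6.png

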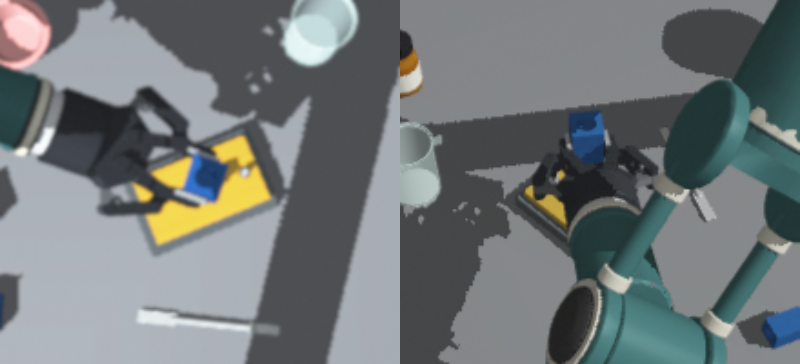

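Top view shows the cap, bore up, over the middle of the seated plate at (205,175), and the scene view shows the bore open at (587,125). The cap's bottom is at about 0.124 m against the lug top at 0.060 m, so about 64 mm clear. Handing in.

```bash
python3 -c "
from workcell import *
print(finish_job())"
```

```text
the job is handed in; nothing more can be done
None
```

The die plate is seated on the guide pins and released, and the largest blue cap is held bore-up over the middle of it. I handed the job in at about 21.4 s of the 56 s allowed.

- **Plate:** its top measured 10.2 mm above the base top, level to under 0.5 mrad, with both pins showing through the holes. The highest wrist force in any reading was about 6 N. My first grip on the lug was 8 mm too high, so I reopened, corrected it and regripped before lifting.
- **Cap:** the scene depth image showed its far end flat, so I took the robot-facing end as the bore. The top camera confirmed it once the cap was turned.
- **Final pose:** the top camera puts the cap's centre at (0.562, -0.008), within about 2 mm of the plate's centre. Its bottom is about 64 mm above the lug, the tilt of its top face is about 0.2°, and the grip is 60 N at 35 mm opening.
- **Disagreements:**
  - The first top-camera yaw for the cap (25°) was biased by its visible side; the wrist camera gave 21.6° twice and I used that.
  - In the last scene-camera check, the mask merged the cap's side with its top, so I discarded its position and tilt; its top height (0.180 m) agreed with the top camera's 0.179 m.
- **Bystanders:** I kept the arm clear of them and saw none moved, but I did not measure their positions again at the end.

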